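# Swap the charged battery from the charger to the rotary-tool station

## Robot

A 7-joint arm with a two-finger parallel gripper is mounted at the origin on the work surface. World frame = base frame: x ahead of the robot, y to its left, z up, the work surface at z = 0. Lengths are in m, angles in rad, forces in N, time in s.
With the tool pointing down it reaches from about 0.4 to 0.85 m from the base axis. Payload 10.4 kg.
Tool frame: the origin (TCP) lies on the centre line of the jaws, within the pads' length; the fingertips stand 14 mm ahead of it and the grasp point (between the pads) lies 5 mm behind it; z points along the fingers, y is the line along which they close (so a half turn about z gives the same grasp; the last joint's range is limited). The gripper opens to 87 mm and grips with 3 to 60 N. Pads are 19 mm wide; open, the fingers measure 117 mm over their backs; the gripper's body (75 mm by 190 mm) begins 51 mm behind the grasp point.
Start: joints at [1.298, 0.332, -0.065, 1.46, 0.022, 1.35, -0.088], TCP at [0.155, -0.606, 0.237] pointing down, gripper open.
Joint ranges: [-2.6, 2.6], [-0.5, 2.12], [-1.47, 1.34], [0.16, 2.42], [-1.27, 4.41], [0.06, 2.06], [-2.6, 2.6]. Speed limits (rad/s): [2.22, 2.22, 2.79, 2.79, 3.14, 3.14, 3.14].

## Interface

Orientations are given as a unit quaternion [x, y, z, w].
In Python, from station import env, optics gives the robot as it stands.
- The arm moves only by the tool arm_command, never from a script. Its argument "targets" is one flat list of numbers, 7 for each row, row after row: the shift along the tool's x, y, z in mm, then the turn, a rotation vector about the tool's x, y, z in rad, then the closure in counts, from 0 (fully open) to 255 (shut). A call has 1 to 20 rows; each row shifts and turns the commanded pose from where the row before left it, along the tool's axes as they then stand; what a row does not reach is not made up. A row lasts 1/12 s, in which the tool goes at most 41.7 mm and 7.16 degrees, less where a joint would pass 70% of its speed; a pose out of reach is approached as far as the arm can. A call with a gripper value outside its range is refused whole. The fingers move at their own pace and stop on an object; "squeeze" is the grip in N (left out, the last holds). Time passes only in rows, so rows that do not move let the fingers close. It gives the time, the measured TCP pose, the force, the opening and the grip force at its end, in the units of the state.
- env.sense(): the state, without advancing time (a new reading comes with each control period).
- optics.camera(name): name is "scene" or "top"; returns (picture, depth): 384x512x3 uint8, blue, green, red; 384x512 float32, m along the optical axis (not along the pixel's ray), 0 where there is no reading.
- optics.camera_params(name): a dict with "K" (3x3 intrinsics, pixels), "D" ([k1, k2, p1, p2, k3] as OpenCV has them; the pictures are not rectified), "world_from_camera" (4x4, takes a point from camera to world coordinates). Camera axes: x right, y up, looking along -z (the intrinsics and any distortion apply to the point x, -y, -z); pixel columns grow to the right and rows downward; lengths in m; the calibration is good to about 2 mm. A picture is of the moment at which its call begins. camera_params takes no time and is no camera call.
- env.sign_off(): hands the job in; it is judged then, once.
The state is a dict: "t": time; "joint_pos": joint angles; "qd": joint speeds; "joint_efforts": joint torques, N m; "eef_pos": TCP position; "ee_rot": TCP orientation; "contact_force": force on the tool from outside, world axes, zero at the start; "wrist_torque": the same for the moment, N m; "finger_gap": opening from 0.0 (shut) to 1.0 (fully open); "grip_force": force on a finger pad.
Only numpy, scipy, OpenCV 4.12 (cv2) and the standard library are available. Lean on these libraries where they do the work, as an engineer would, in place of code of your own. Each camera call takes 0.05 s, during which the arm holds its last target. There are 200 camera calls.

## Task

The battery pack on the charger is full: squeeze its two side latches, slide it off along the charger's rails, then slide it onto the rails of the rotary-tool station until it is fully home and both latches click out and hold it. Ease it on without ramming it against the stop, and leave everything else on the bench, the flat pack too, where it lies.

Things in the scene. Friction and masses are not known exactly. Their poses are not given: they have to be found in the camera images.
- pack: Charged battery pack, black ribbed block, 0.26 kg, starts latched on the charger. Origin: centre of its foot's underside; x = slide-in direction, z up. Body x -44 to 44, y -27 to 27, z 12 to 54 mm. T foot below: flange x -26 to 20, y -20 to 20, z 0 to 5; neck y -15 to 15 mm. Sides ahead of the latch pads (x over 2) and the rear face (x -44) are plain.
- pack_latches (a point): Point midway between the pack's two latch pads (pack x -10, z 27 mm); axes as the pack's. Each pad is 24 mm along x and 22 mm high, its face 32 mm to the side when out, 27.5 mm when pressed. Fingers closing across y on both pads press them in and hold the pack. The pads spring out when let go.
- latch_l (a joint): Latch on the pack's +y side, in m: 0 = out (sprung), 0.0045 = pressed right in; spring 1.2 to 2.6 N. Its tooth (pack x -22 to -14 mm, in the foot) is pressed in 3 mm by the rail's ramp over the last 30 mm of the slide, then springs out to 0 behind a step: the click.
- latch_r (a joint): The same latch on the pack's -y side. Both must be pressed to free the pack.
- charger: Charger, dark box 170 x 96 mm fixed to the bench; origin under its centre, x = slide-in direction, z up. Flat deck 45 mm up, its front edge at x -85 mm, rails on it, housing to 77 mm up behind (x 57 to 85).
- charger_seat (a point): The pack's origin when home on the charger: on the deck, mid rails; axes as the charger's. Rails of charger and station alike, from the true home: 60 mm wide, 10 high, lips over the foot from x -40 to 20 mm, flared mouth from x -52, end stop for the pack's leading face at x 44. Play 1 mm sideways, 1.7 mm in height.
- charger_apron (a point): Point on the charger's deck in front of the rails, 80 mm behind (-x of) charger_seat: with its origin here the pack is clear of the rails and can be lifted. Latches must be pressed for the first 15 mm of the way.
- station: Rotary-tool station, grey base 240 x 146 mm fixed to the bench; dark motor housing on it (x 44 to 120 mm, 90 mm up) with dial and switch, hand piece along its top (125 mm up). Origin under its centre, x = slide-in direction, z up. An aluminium plate carrying the rails lies on its front, top 50 mm up, 68 mm wide.
- station_seat (a point): Nearest possible home of the pack's origin on the station: on the plate, mid rails; axes as the station's. The plate is clamped in slots, and the true home lies 0 to 12 mm farther along +x (differs each time; it does not give). The click comes 1.5 mm before the end stop. It takes a push of 8 to 20 N; pressing with 25 N or more is ramming.
- station_apron (a point): Point on the plate in front of the rails, 78 mm behind (-x of) station_seat: set the pack's origin down here and slide along +x. Over the last 10 mm a sprung block pushes the leading face back with 3 to 4.5 N, so a pack with its latches held squeezed springs back when let go: push the end with latches free, on the rear face or gripping ahead of the pads.
- flat_pack: A like pack, flat, standing on the bench on its foot; same size, origin under its centre. Leave it.
- phone: Phone lying flat, 150 x 72 x 8 mm; origin under its centre. Leave it.
- hammer: Hammer lying, 310 mm long, handle to its -x; origin under its middle. Leave it.
- glue_stick: Upright glue stick, 30 mm wide, 98 mm high; origin under its centre. Leave it.
- fretwork_a: Toothed strip of 5 mm plywood, 95 x 30 mm, lying; origin under its middle. Leave it.
- fretwork_b: A second toothed plywood strip, like the first. Leave it.
- pliers: Pliers lying, 125 mm long, 60 mm wide, jaws to +x; origin under the pivot. Leave them.
Mind the look-alikes: they are no part of the job. Leave any red or turquoise look-alike of the pack alone.

How it is judged:
By the outcome, as a careful person would: the job done as asked, in the order asked, and still so for the second after the job is handed in, with the robot touching nothing.
It also fails if it takes over 54 s, if anything falls off the work surface, if the arm or the gripper's body presses on something with over 40 N, if the wrist force passes 120 N, or if a joint passes its speed limit or range.

## Working session

There is one attempt and no reset: what is moved stays moved. The work goes in short steps, Python scripts to look and compute and a tool call to move; the robot and the scene stay as the last step left them, time stands still between calls to the robot, and variables do not carry over. Pictures are saved under pics/ and viewed, at most 10 in all, crops included, and the job is handed in when it is done.

Besides the shell and the picture viewer there is one more tool, called after ">>>" as name(argument=value, ...), one argument or row to a line, values as JSON. arm_command: Moves the arm, as the interface text tells. Its arguments: {"type":"object","properties":{"targets":{"type":"array","items":{"type":"number"}},"squeeze":{"type":"number"}},"required":["targets"]}

```bash
ls; mkdir -p pics; python3 - <<'E'
from station import env, optics
import cv2,numpy as np
s=env.sense(); print({k:np.round(v,3) for k,v in s.items()})
for n in("top","scene"):
    im,d=optics.camera(n); cv2.imwrite(f"pics/{n}0.png",cv2.resize(im,(800,600),interpolation=cv2.INTER_CUBIC)); np.savez(f"{n}0.npz",im=im,d=d)
    p=optics.camera_params(n); print(n,np.round(p["K"],1),p["D"],np.round(p["world_from_camera"],3))
E
```

```text
pics
{'t': np.float64(0.0), 'joint_pos': array([ 1.298,  0.333, -0.065,  1.461,  0.022,  1.35 , -0.088]), 'qd': array([-0.   ,  0.003, -0.   , -0.001,  0.001, -0.001, -0.001]), 'joint_efforts': array([ 1.0000e-03, -6.2326e+01,  2.5000e-02, -3.8989e+01, -6.1000e-02,
        4.0000e-02,  0.0000e+00]), 'eef_pos': array([ 0.154, -0.605,  0.236]), 'ee_rot': array([ 0.992,  0.125, -0.   , -0.001]), 'contact_force': array([-0.026,  0.431, -0.173]), 'wrist_torque': array([ 0.03 , -0.04 ,  0.002]), 'grip_force': np.float64(0.0), 'finger_gap': np.float64(0.999)}
top [[370.3   0.  260.7]
 [  0.  370.3 184.3]
 [  0.    0.    1. ]] [-0.00297316  0.          0.          0.          0.        ] [[-0.025  0.975 -0.222  0.362]
 [-1.    -0.025  0.003  0.031]
 [-0.003  0.222  0.975  1.114]
 [ 0.     0.     0.     1.   ]]
scene [[375.6   0.  253.8]
 [  0.  375.6 189. ]
 [  0.    0.    1. ]] [-0.0743338  0.         0.         0.         0.       ] [[-0.576 -0.487  0.657  1.383]
 [ 0.818 -0.36   0.449  0.553]
 [ 0.018  0.796  0.606  0.785]
 [ 0.     0.     0.     1.   ]]
```

View pics/top0.png

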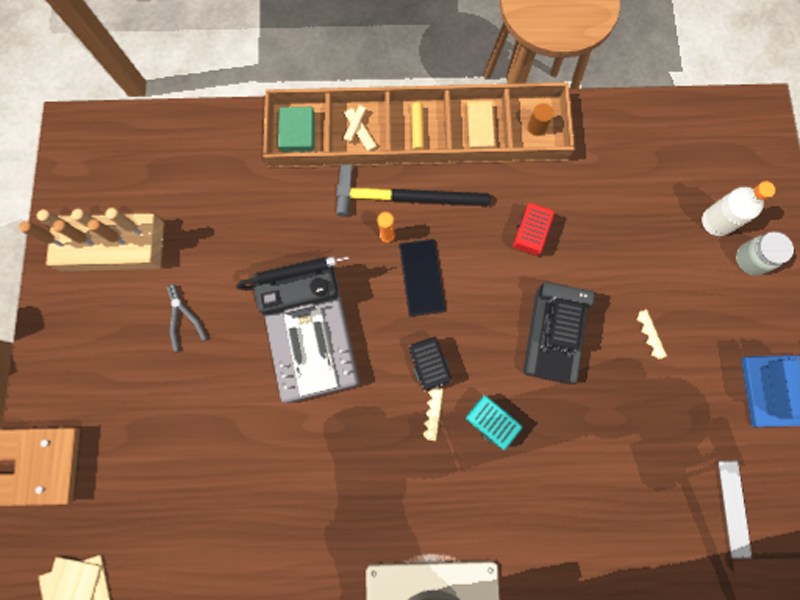

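View pics/scene0.png

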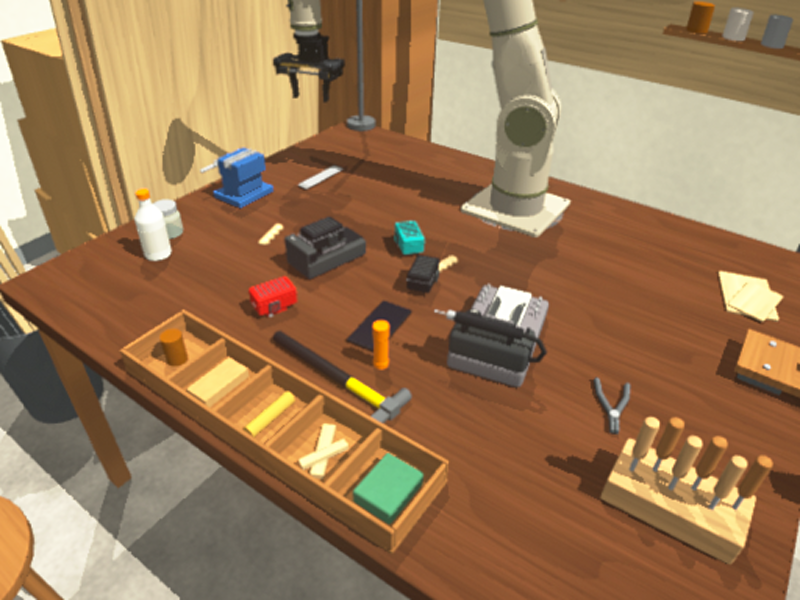

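The top picture shows four pack-like blocks (800x600 pixels):
- Black on the charger at (570,322). This is the target: black, ribbed and seated on the dark box.
- Black on the bench at (430,363), which is the flat pack.
- Red at (535,229) and turquoise at (495,421), the look-alikes.

The station is at (308,335), with its white plate and rails at about (308,345). Next I'll measure from the depth and confirm with a crop.

```bash
cat > h.py <<'E'
import numpy as np, cv2
from station import env, optics
def cloud(n, im=None, d=None):
    if im is None: im,d=optics.camera(n)
    p=optics.camera_params(n); h,w=d.shape
    u,v=np.meshgrid(np.arange(w),np.arange(h))
    q=cv2.undistortPoints(np.stack([u,v],-1).reshape(-1,1,2).astype(float),p["K"],np.array(p["D"])).reshape(h,w,2)
    P=np.stack([q[...,0]*d,-q[...,1]*d,-d],-1); T=p["world_from_camera"]
    W=P@T[:3,:3].T+T[:3,3]; W[d<=0]=np.nan
    return im,W
def proj(n,X):
    p=optics.camera_params(n); T=np.linalg.inv(p["world_from_camera"])
    c=np.atleast_2d(X)@T[:3,:3].T+T[:3,3]; c=c*[1,-1,-1]
    return cv2.projectPoints(c,np.zeros(3),np.zeros(3),p["K"],np.array(p["D"]))[0].reshape(-1,2)
E
python3 - <<'E'
from h import *
s=512/800
for n in("top",):
    z=np.load(n+"0.npz"); im,W=cloud(n,z["im"],z["d"])
    # table height check
    for u,v in((600,450),(400,480),(200,400),(430,363),(570,322),(580,290),(555,365),(310,365),(308,335),(280,385)):
        print((u,v),np.round(W[int(v*s),int(u*s)],4))
    cv2.imwrite("pics/crop_ch.png",cv2.resize(im[170:255,325:390],None,fx=7,fy=7,interpolation=cv2.INTER_CUBIC))
    cv2.imwrite("pics/crop_st.png",cv2.resize(im[160:262,148:235],None,fx=5.8,fy=5.8,interpolation=cv2.INTER_CUBIC))
    def rect(m,name):
        P=W[m][:,:2]; r=cv2.minAreaRect((P*1000).astype(np.float32)); print(name,m.sum(),np.round(r[0],1),np.round(r[1],1),round(r[2],2),"z",np.round(np.median(W[m][:,2]),4),"mean",np.round(P.mean(0),4))
    uu,vv=np.meshgrid(np.arange(512),np.arange(384))
    R=(uu>325)&(uu<390)&(vv>170)&(vv<255)
    rect(R&(W[...,2]>.088),"packtop"); rect(R&(W[...,2]>.035),"charger all")
    S=(uu>148)&(uu<240)&(vv>160)&(vv<262)
    zz=W[...,2]; hh,e=np.histogram(zz[S],np.arange(0,.14,.004)); print(list(zip(np.round(e,3),hh)))
    rect(S&(zz>.02)&(zz<.07),"station base")
    rect(S&(zz>.055)&(zz<.064),"rails")
    rect(S&(zz>.046)&(zz<.053),"plate")
    F=(uu>255)&(uu<295)&(vv>210)&(vv<252); rect(F&(zz>.04),"flat")
E
```

```text
(600, 450) [ 0.2988 -0.3204  0.0048]
(400, 480) [ 0.255   0.0503 -0.0011]
(200, 400) [ 0.4082  0.4262 -0.0007]
(430, 363) [ 0.4628 -0.0092  0.0565]
(570, 322) [ 0.5243 -0.2565  0.0996]
(580, 290) [ 0.5885 -0.2886  0.0758]
(555, 365) [ 0.4549 -0.2384  0.0489]
(310, 365) [0.4657 0.2105 0.0536]
(308, 335) [0.521  0.2147 0.0498]
(280, 385) [0.4309 0.2659 0.0444]
packtop 620 [ 522.2 -253. ] [57.4 88.6] 76.67 z 0.0991 mean [ 0.5212 -0.2505]
charger all 2024 [ 512.2 -249.1] [ 97.4 170.2] 76.61 z 0.0682 mean [ 0.5116 -0.2437]
[(np.float64(0.0), np.int64(2314)), (np.float64(0.004), np.int64(155)), (np.float64(0.008), np.int64(6)), (np.float64(0.012), np.int64(10)), (np.float64(0.016), np.int64(10)), (np.float64(0.02), np.int64(18)), (np.float64(0.024), np.int64(9)), (np.float64(0.028), np.int64(14)), (np.float64(0.032), np.int64(33)), (np.float64(0.036), np.int64(185)), (np.float64(0.04), np.int64(877)), (np.float64(0.044), np.int64(574)), (np.float64(0.048), np.int64(646)), (np.float64(0.052), np.int64(214)), (np.float64(0.056), np.int64(157)), (np.float64(0.06), np.int64(135)), (np.float64(
[... 216 characters left out ...]
, np.int64(455)), (np.float64(0.092), np.int64(157)), (np.float64(0.096), np.int64(52)), (np.float64(0.1), np.int64(85)), (np.float64(0.104), np.int64(18)), (np.float64(0.108), np.int64(9)), (np.float64(0.112), np.int64(48)), (np.float64(0.116), np.int64(80)), (np.float64(0.12), np.int64(166)), (np.float64(0.124), np.int64(122)), (np.float64(0.128), np.int64(3)), (np.float64(0.132), np.int64(0))]
station base 2904 [521.1 220.1] [228.4 161.2] 14.8 z 0.0457 mean [0.4923 0.2092]
rails 302 [519.  207.2] [199.2 147.8] 17.83 z 0.0597 mean [0.5114 0.2146]
plate 969 [524.1 216.2] [218.4 134.2] 9.01 z 0.0497 mean [0.4858 0.2092]
flat 593 [462.9  -8.8] [88.2 61.3] 17.07 z 0.0543 mean [ 0.4615 -0.0082]
```

View pics/crop_ch.png

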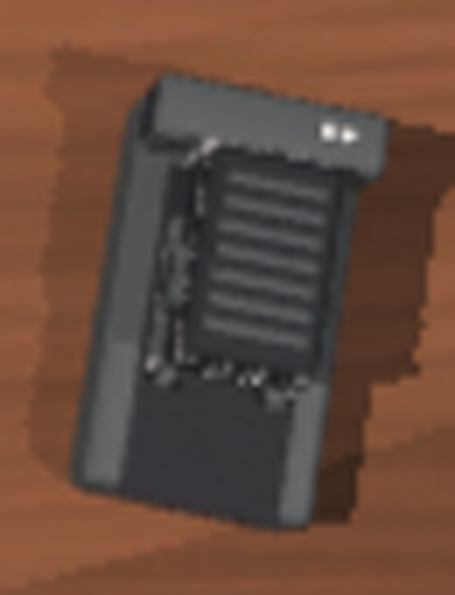

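View pics/crop_st.png

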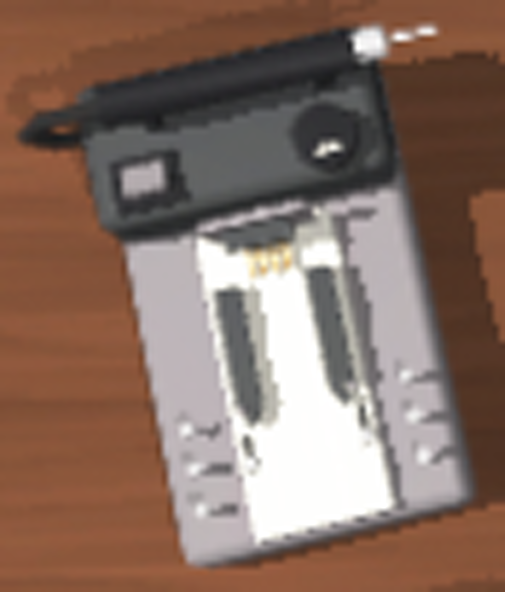

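The charger crop confirms the target: the black ribbed pack on the dark charger, with the rear face towards the robot and the housing at the far end. The station crop shows the plate's front corners at (258,543) and (397,508). The dark rails run from mouth (250,425) to back end (217,290) on the left, and from (350,405) to (333,262) on the right.

```bash
cat >> h.py <<'E'
def ray(n,uv,z):
    p=optics.camera_params(n); q=cv2.undistortPoints(np.array(uv,float).reshape(-1,1,2),p["K"],np.array(p["D"])).reshape(-1,2)
    T=p["world_from_camera"]; r=np.c_[q[:,0],-q[:,1],-np.ones(len(q))]@T[:3,:3].T
    return T[:3,3]+r*((z-T[2,3])/r[:,2])[:,None]
E
python3 - <<'E'
from h import *
def st(px,z): return ray("top",(np.array(px,float)+.5)/5.8-.5+[148,160],z)
pl=st([(258,543),(397,508)],.05); rl=st([(217,290),(243,284),(243,425),(262,418)],.06); rr=st([(308,268),(333,262),(342,405),(355,398)],.06)
ba=st([(188,563),(470,495),(125,240),(400,180)],.044)
for k,v in dict(pl=pl,rl=rl,rr=rr,ba=ba).items(): print(k,np.round(v*1000,1).tolist())
z=np.load("top0.npz"); im,W=cloud("top",z["im"],z["d"]); Z=W[...,2]
uu,vv=np.meshgrid(np.arange(512),np.arange(384))
S=(uu>180)&(uu<225)&(vv>190)&(vv<262)
dark=(im.max(-1)<130)
m=(S&dark&(Z>.055)&(Z<.066)).astype(np.uint8)
n,l,stt,c=cv2.connectedComponentsWithStats(m)
for i in range(1,n):
    if stt[i,4]>30:
        P=W[l==i]; print("rail",stt[i],np.round(cv2.minAreaRect((P[:,:2]*1000).astype(np.float32)),1) if 0 else cv2.minAreaRect((P[:,:2]*1000).astype(np.float32)))
# base orientation: left/right edges of Z>.03 mask rows
for name,(u0,u1,rows,z0) in dict(base=(148,245,range(205,245),.03),charger=(325,392,range(192,238),.03)).items():
    L=[];R=[]
    for v in rows:
        k=np.where((Z[v,u0:u1]>z0))[0]+u0; L.append((k[0],v)); R.append((k[-1],v))
    for e,ed,sg in(("L",L,-.5),("R",R,.5)):
        P=ray("top",np.array(ed)+[sg,0],.044)[:,:2]
        a=np.polyfit(P[:,0],P[:,1],1); r=P[:,1]-np.polyval(a,P[:,0]); a=np.polyfit(P[abs(r)<.003][:,0],P[abs(r)<.003][:,1],1)
        print(name,e,"yaw",np.degrees(np.arctan(a[0])),"y at .45/.55",np.polyval(a,[.45,.55]))
E
```

```text
pl [[409.5, 227.2, 50.0], [424.7, 159.4, 50.0]]
rl [[533.1, 247.7, 60.0], [535.8, 234.8, 60.0], [466.1, 233.6, 60.0], [469.2, 224.3, 60.0]]
rr [[543.0, 202.6, 60.0], [545.8, 190.2, 60.0], [474.6, 185.2, 60.0], [477.9, 178.9, 60.0]]
ba [[400.9, 262.4, 44.0], [430.5, 124.1, 44.0], [562.5, 298.1, 44.0], [590.0, 158.9, 44.0]]
rail [201 206   8  23  87] ((510.33087158203125, 191.15272521972656), (65.54801177978516, 11.737900733947754), 11.669377326965332)
rail [186 210   7  23  88] ((500.41534423828125, 235.61212158203125), (64.8741455078125, 11.330706596374512), 10.491922378540039)
base L yaw 12.327682741449145 y at .45/.55 [0.27529443 0.29714857]
base R yaw 12.276383326439916 y at .45/.55 [0.12678708 0.14854743]
charger L yaw -13.291119918973342 y at .45/.55 [-0.18318735 -0.20680998]
charger R yaw -13.89071647761028 y at .45/.55 [-0.28288762 -0.30761792]
```

>>> arm_command(
  targets=[0,0,0,0,0,0.1213,0,0,0,0,0,0,0.1213,0,0,0,0,0,0,0.1213,0,0,0,0,0,0,0.1213,0,17.8,-28.5,0,0,0,0,0,17.8,-28.5,0,0,0,0,0,17.8,-28.5,0,0,0,0,0,17.8,-28.5,0,0,0,0,0,17.8,-28.5,0,0,0,0,0,17.8,-28.5,0,0,0,0,0,17.8,-28.5,0,0,0,0,0,17.8,-28.5,0,0,0,0,0,17.8,-28.5,0,0,0,0,0,17.8,-28.5,0,0,0,0,0,17.8,-28.5,0,0,0,0,0,17.8,-28.5,0,0,0,0,0,17.8,-28.5,0,0,0,0,0,17.8,-28.5,0,0,0,0,0,17.8,-28.5,0,0,0,0,0,0,0,0,0,0,0,0],
)

```text
t: 1.77
eef_pos: [0.518, -0.2452, 0.2361]
ee_rot: [0.994, -0.113, 0.001, -0.002]
contact_force: [-0.0, 1.3, 0.2]
finger_gap: 1.001
grip_force: 0.0
```

```bash
cat >> h.py <<'E'
from scipy.spatial.transform import Rotation as Ro
def rel(x,y,z,yaw):
    s=env.sense(); R=Ro.from_quat(s["ee_rot"]); 
    tx=R.as_matrix()[:,0]; d=R.inv().apply(np.array([x,y,z])-s["eef_pos"])*1000
    g=Ro.from_matrix(np.c_[[np.cos(yaw),np.sin(yaw),0],[np.sin(yaw),-np.cos(yaw),0],[0,0,-1]])
    rv=(R.inv()*g).as_rotvec()
    print("t",round(float(s["t"]),2),"pos",np.round(s["eef_pos"],4),"yaw",round(float(np.degrees(np.arctan2(tx[1],tx[0]))),2),"shift",np.round(d,1),"turn",np.round(rv,4),"F",np.round(s["contact_force"],1),"gap",round(float(s["finger_gap"])*87,1),"grip",round(float(s["grip_force"]),1))
    return s
E
python3 -c "
from h import *
rel(.5123,-.2504,.073,np.radians(-13.4))
im,W=cloud('top'); cv2.imwrite('pics/top1.png',cv2.resize(im[150:270,280:430],(750,600),interpolation=cv2.INTER_CUBIC))"
```

```text
t 1.77 pos [ 0.518  -0.2452  0.2361] yaw -12.97 shift [ -4.5   7.  163.1] turn [-0.0035 -0.0006  0.0075] F [-0.   1.3  0.2] gap 87.1 grip 0.0
```

>>> arm_command(
  targets=[-4.5,7,20,0,0,0.0075,0,0,0,25,0,0,0,0,0,0,25,0,0,0,0,0,0,25,0,0,0,0,0,0,25,0,0,0,0,0,0,0,0,0,0,0,0,0,0,0,0,0,0],
)

```text
t: 2.4
eef_pos: [0.5066, -0.2583, 0.1159]
ee_rot: [0.993, -0.122, -0.001, -0.0]
contact_force: [0.8, -0.2, 0.4]
finger_gap: 0.998
grip_force: 0.0
```

```bash
python3 -c "
from h import *
rel(.5123,-.2504,.073,np.radians(-13.4))
im,W=cloud('scene'); cv2.imwrite('pics/sc1.png',cv2.resize(im[110:200,155:255],(666,600),interpolation=cv2.INTER_CUBIC))"
```

```text
t 2.4 pos [ 0.5066 -0.2583  0.1159] yaw -13.97 shift [ 3.7 -9.1 42.9] turn [-0.0003  0.0027 -0.0099] F [ 0.8 -0.2  0.4] gap 86.9 grip 0.0
```

View pics/sc1.png

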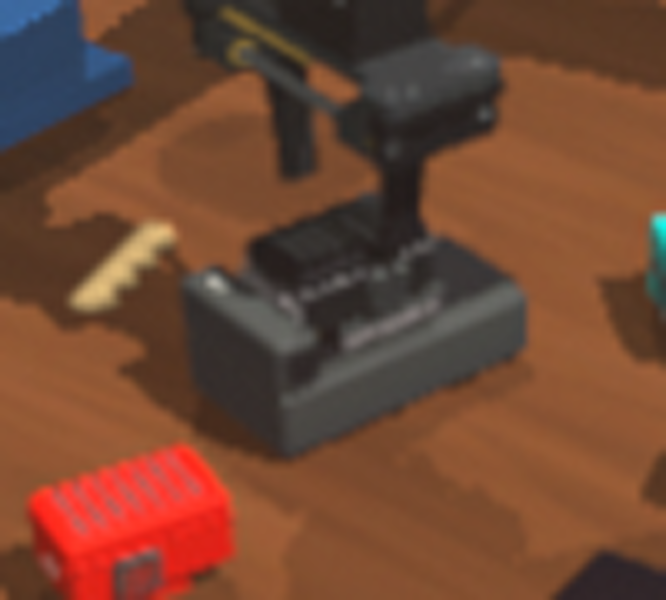

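The gripper straddles the pack, with the near finger at crop pixel (405,220) beside the pack top (330,240). The earlier reading was taken before the arm settled, so I'll correct sideways and descend.

>>> arm_command(
  targets=[3.7,-9.1,0,0,0,-0.0099,0,0,0,0,0,0,0,0,0,0,0,0,0,0,0,0,0,0,0,0,0,0,0,0,0,0,0,0,0],
)

```text
t: 2.87
eef_pos: [0.5138, -0.2502, 0.1171]
ee_rot: [0.993, -0.116, 0.0, 0.0]
contact_force: [-0.1, 0.2, 0.4]
finger_gap: 1.0
grip_force: 0.0
```

```bash
python3 -c "
from h import *
rel(.5123,-.2504,.073,np.radians(-13.4))"
```

```text
t 2.87 pos [ 0.5138 -0.2502  0.1171] yaw -13.35 shift [-1.4  0.5 44.1] turn [ 0.0004 -0.0007  0.0008] F [-0.1  0.2  0.4] gap 87.0 grip 0.0
```

>>> arm_command(
  targets=[-1,0,11,0,0,0,0,0,0,11,0,0,0,0,0,0,11,0,0,0,0,0,0,11,0,0,0,0,0,0,0,0,0,0,0,0,0,0,0,0,0,0],
)

```text
t: 3.37
eef_pos: [0.512, -0.2494, 0.0714]
ee_rot: [0.993, -0.116, -0.001, -0.0]
contact_force: [0.4, -0.3, -0.2]
finger_gap: 1.002
grip_force: 0.0
```

>>> arm_command(
  targets=[0,0,0,0,0,0,60,0,0,0,0,0,0,100,0,0,0,0,0,0,140,0,0,0,0,0,0,140,0,0,0,0,0,0,140,0,0,0,0,0,0,140,0,0,0,0,0,0,140],
  squeeze=20,
)

```text
t: 3.95
eef_pos: [0.5129, -0.2497, 0.0732]
ee_rot: [0.993, -0.116, 0.0, 0.0]
contact_force: [-1.8, 1.5, 4.6]
finger_gap: 0.619
grip_force: 20.0
```

```bash
python3 -c "
from h import *
rel(.5123,-.2504,.073,np.radians(-13.4))"
```

```text
t 3.95 pos [ 0.5129 -0.2497  0.0732] yaw -13.34 shift [-0.4  0.9  0.1] turn [ 0.0001 -0.0005  0.001 ] F [-1.8  1.5  4.6] gap 53.9 grip 20.0
```

>>> arm_command(
  targets=[-2,0,0,0,0,0,140,-3,0,0,0,0,0,140,-4,0,0,0,0,0,140,-4,0,0,0,0,0,140,-4,0,0,0,0,0,140,0,0,0,0,0,0,140],
  squeeze=30,
)

```text
t: 4.45
eef_pos: [0.4957, -0.2459, 0.0731]
ee_rot: [0.993, -0.116, 0.0, 0.0]
contact_force: [-0.4, 0.5, 9.0]
finger_gap: 0.617
grip_force: 30.0
```

```bash
python3 -c "
from h import *
rel(.5123,-.2504,.073,np.radians(-13.4))"
```

```text
t 4.45 pos [ 0.4957 -0.2459  0.0731] yaw -13.36 shift [17.2  0.6  0.1] turn [ 0.0004 -0.0007  0.0007] F [-0.4  0.5  9. ] gap 53.7 grip 30.0
```

>>> arm_command(
  targets=[-6,0,-0.4,0,0,0,140,-6,0,0,0,0,0,140,-6,0,0,0,0,0,140,-6,0,0,0,0,0,140,-6,0,0,0,0,0,140,-6,0,0,0,0,0,140,-6,0,0,0,0,0,140,-6,0,0,0,0,0,140,-6,0,0,0,0,0,140,-6,0,0,0,0,0,140,-4,0,0,0,0,0,140,0,0,0,0,0,0,140,0,0,0,0,0,0,140],
)

```text
t: 5.53
eef_pos: [0.4328, -0.231, 0.0731]
ee_rot: [0.993, -0.116, -0.001, 0.0]
contact_force: [-2.5, 0.1, 11.0]
finger_gap: 0.617
grip_force: 30.0
```

```bash
python3 -c "
from h import *
rel(.5123,-.2504,.073,np.radians(-13.4))"
```

```text
t 5.53 pos [ 0.4328 -0.231   0.0731] yaw -13.37 shift [81.9  0.5 -0. ] turn [0.0002 0.0013 0.0005] F [-2.5  0.1 11. ] gap 53.7 grip 30.0
```

>>> arm_command(
  targets=[0,0,-5,0,0,0,140,0,0,-15,0,0,0,140,0,0,-20,0,0,0,140,0,0,-20,0,0,0,140,0,0,-20,0,0,0,140,0,0,-20,0,0,0,140,0,0,0,0,0,-0.112,140,0,0,0,0,0,-0.112,140,0,0,0,0,0,-0.112,140,0,0,0,0,0,-0.112,140,0,0,0,0,0,0,140,0,0,0,0,0,0,140],
)

```text
t: 6.53
eef_pos: [0.4328, -0.2307, 0.1721]
ee_rot: [0.994, 0.105, -0.001, -0.001]
contact_force: [-0.5, -0.8, -2.4]
finger_gap: 0.622
grip_force: 30.0
```

```bash
python3 -c "
from h import *
rel(.4349,.1973,.173,np.radians(12.3))"
```

```text
t 6.53 pos [ 0.4328 -0.2307  0.1721] yaw 12.11 shift [  91.9 -418.    -0.5] turn [-0.0015  0.002  -0.0033] F [-0.5 -0.8 -2.4] gap 54.2 grip 30.0
```

>>> arm_command(
  targets=[6.5,-29.8,0,0,0,-0.003,140,6.5,-29.8,0,0,0,0,140,6.5,-29.8,0,0,0,0,140,6.5,-29.8,0,0,0,0,140,6.5,-29.8,0,0,0,0,140,6.5,-29.8,0,0,0,0,140,6.5,-29.8,0,0,0,0,140,6.5,-29.8,0,0,0,0,140,6.5,-29.8,0,0,0,0,140,6.5,-29.8,0,0,0,0,140,6.5,-29.8,0,0,0,0,140,6.5,-29.8,0,0,0,0,140,6.5,-29.8,0,0,0,0,140,6.5,-29.8,0,0,0,0,140,0,0,0,0,0,0,140,0,0,0,0,0,0,140,0,0,0,0,0,0,140,0,0,0,0,0,0,140],
)

```text
t: 8.03
eef_pos: [0.4325, 0.1946, 0.1726]
ee_rot: [0.994, 0.107, -0.0, 0.0]
contact_force: [0.7, 0.1, -2.6]
finger_gap: 0.62
grip_force: 30.0
```

```bash
python3 -c "
from h import *
rel(.4349,.1973,.083,np.radians(12.3))"
```

```text
t 8.03 pos [0.4325 0.1946 0.1726] yaw 12.3 shift [ 3.  -2.2 89.6] turn [0.0008 0.0009 0.    ] F [ 0.7  0.1 -2.6] gap 53.9 grip 30.0
```

>>> arm_command(
  targets=[1,-0.7,15,0,0,0,140,1,-0.7,15,0,0,0,140,1,-0.8,15,0,0,0,140,0,0,15,0,0,0,140,0,0,15,0,0,0,140,0,0,12,0,0,0,140,0,0,0,0,0,0,140,0,0,0,0,0,0,140,0,0,0,0,0,0,140],
)

```text
t: 8.78
eef_pos: [0.4355, 0.1987, 0.0867]
ee_rot: [0.994, 0.108, 0.0, -0.0]
contact_force: [-0.3, 0.0, -3.3]
finger_gap: 0.619
grip_force: 30.0
```

```bash
python3 -c "
from h import *
rel(.4349,.1973,.083,np.radians(12.3))
a=cv2.resize(optics.camera('top')[0][160:262,148:235],(512,600),interpolation=cv2.INTER_CUBIC)
b=optics.camera('scene')[0]; cv2.imwrite('pics/sc2.png',cv2.resize(b[160:260,270:370],(600,600),interpolation=cv2.INTER_CUBIC)); cv2.imwrite('pics/top2.png',a)"
```

```text
t 8.78 pos [0.4355 0.1987 0.0867] yaw 12.44 shift [-0.9  1.2  3.7] turn [ 0.     -0.0008  0.0025] F [-0.3  0.  -3.3] gap 53.8 grip 30.0
```

View pics/sc2.png

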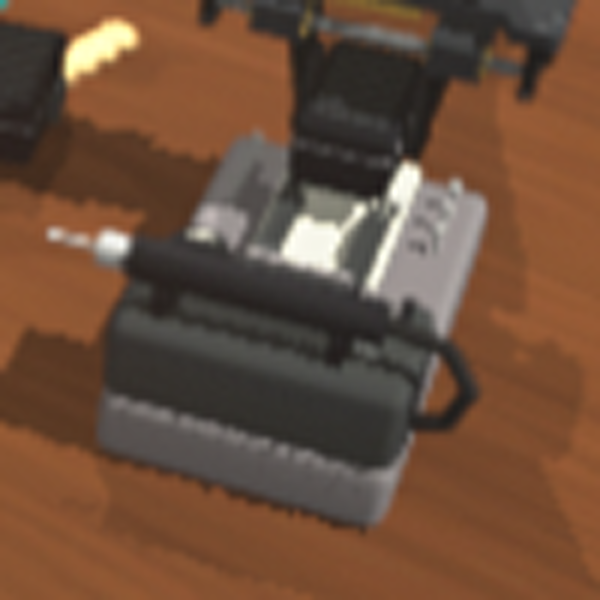

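View pics/top2.png

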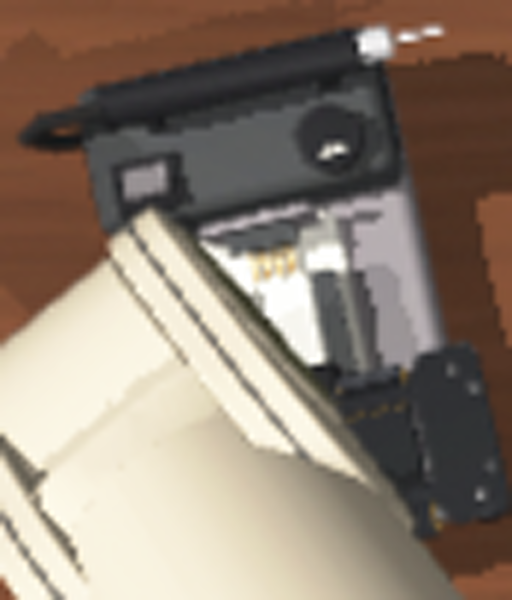

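```bash
python3 - <<'E'
from h import *
s=rel(.4349,.1973,.0781,np.radians(12.3))
im,W=cloud('scene'); Z=W[...,2]
a=np.array([np.cos(np.radians(12.3)),np.sin(np.radians(12.3))]); n=np.array([-a[1],a[0]])
S=W[...,:2]@a*1000; T=W[...,:2]@n*1000
print("TCP s,t",s["eef_pos"][:2]@a*1000,s["eef_pos"][:2]@n*1000)
def rng(m,x): v=x[m]; return m.sum(),np.round(np.percentile(v,[1,5,50,95,99]),1)
box=(S>430)&(S<580)&(T>20)&(T<180)
f=box&(Z>.074)&(Z<.108)&(S>500)&(S<545)&(T>60)&(T<145); print("pack front T",rng(f,T),"S",rng(f,S))
for k in range(72,114,5):
    m=f&(Z*1000>k)&(Z*1000<k+5)
    if m.sum()>3: print(k,m.sum(),T[m].min(),T[m].max(),np.median(S[m]))
for s0 in range(520,600,10):
    m=(S>s0)&(S<s0+10)&(Z>.056)&(Z<.066)&(T>50)&(T<150); w=(S>s0)&(S<s0+10)&(Z>.036)&(Z<.056)&(T>0)&(T<200)
    hh,e=np.histogram(T[m],np.arange(60,141,4)); print(s0,"rails",hh,"base",rng(w,T)[1][[0,4]] if w.sum()>5 else None)
E
```

```text
t 8.88 pos [0.4357 0.1989 0.0868] yaw 12.47 shift [-1.1  1.4  8.7] turn [ 0.0001 -0.0016  0.0029] F [ 0.2 -0.6 -2.7] gap 54.1 grip 30.0
TCP s,t 468.0131196109467 101.48079567345722
pack front T (np.int64(172), array([ 77.2,  79.3, 104.7, 129.5, 130.5])) S (np.int64(172), array([504.9, 515. , 523.1, 526.2, 527.1]))
72 17 79.2715477102515 130.29013028727235 522.8096816409399
77 20 78.10061769837007 129.04705254838294 523.949328769663
82 23 77.56978578118924 130.26211391087298 523.1496951569914
87 26 76.52510712048957 130.38454266688132 522.9488238955337
92 20 76.41193678496508 130.50228550979074 523.5936534269673
97 30 79.1229893595951 130.64858747850138 523.6591424696369
102 23 78.9648377158696 130.59445558084462 523.5499038479256
107 13 79.32189045553284 125.49802911217104 520.5226952959916
520 rails [0 0 0 1 2 1 4 0 0 0 0 0 0 0 0 3 4 1 1 0] base [ 34.8 173.2]
530 rails [0 0 0 1 2 2 1 0 0 0 0 0 0 0 1 3 1 3 2 0] base [ 34.  174.2]
540 rails [0 0 0 1 1 2 2 0 0 0 0 0 0 0 1 3 3 4 0 0] base [ 48.5 174.4]
550 rails [0 0 0 2 3 3 2 0 0 0 0 0 0 0 1 1 2 2 2 0] base [ 58.5 175.8]
560 rails [0 0 0 1 2 2 1 0 0 0 0 0 0 0 0 3 2 2 1 0] base None
570 rails [0 0 0 0 0 0 0 0 0 0 0 0 0 0 0 0 0 1 1 0] base None
580 rails [0 0 0 0 0 0 0 0 0 0 0 0 0 0 0 0 0 0 0 0] base None
590 rails [0 0 0 0 0 0 0 0 0 0 0 0 0 0 0 0 0 0 0 0] base None
```

The scene crop shows the pack at (350,120) lined up behind the rail mouths (270,230) and (370,230). Measured against the rails, it sits about 1 mm too far to +y, so I'll correct that and lower onto the plate.

>>> arm_command(
  targets=[-1,1.3,3,0,0,0.0025,140,0,0,3,0,0,0,140,0,0,1.5,0,0,0,140,0,0,0,0,0,0,140,0,0,0,0,0,0,140,0,0,0,0,0,0,140],
)

```text
t: 9.43
eef_pos: [0.4343, 0.1973, 0.0784]
ee_rot: [0.994, 0.108, -0.0, -0.0]
contact_force: [0.1, -0.4, -1.7]
finger_gap: 0.62
grip_force: 30.0
```

```bash
python3 -c "
from h import *
rel(.4349,.1973,.0781,np.radians(12.3))"
```

```text
t 9.43 pos [0.4343 0.1973 0.0784] yaw 12.36 shift [0.6 0.2 0.3] turn [-0.0001  0.0001  0.001 ] F [ 0.1 -0.4 -1.7] gap 54.0 grip 30.0
```

>>> arm_command(
  targets=[2,0,0.3,0,0,0,140,2,0,0,0,0,0,140,2,0,0,0,0,0,140,2,0,0,0,0,0,140,2,0,0,0,0,0,140,2,0,0,0,0,0,140,2,0,0,0,0,0,140,0,0,0,0,0,0,140],
)

```text
t: 10.1
eef_pos: [0.4484, 0.2003, 0.0781]
ee_rot: [0.994, 0.107, 0.0, -0.0]
contact_force: [-0.2, -0.6, -2.8]
finger_gap: 0.617
grip_force: 30.0
```

>>> arm_command(
  targets=[2,0,0,0,0,0,140,2,0,0,0,0,0,140,2,0,0,0,0,0,140,2,0,0,0,0,0,140,2,0,0,0,0,0,140,0,0,0,0,0,0,140],
)

```text
t: 10.6
eef_pos: [0.4581, 0.2031, 0.0781]
ee_rot: [0.994, 0.108, 0.0, -0.0]
contact_force: [-0.1, 4.1, -2.6]
finger_gap: 0.616
grip_force: 30.0
```

>>> arm_command(
  targets=[2,-0.6,0,0,0,0,140,2,0,0,0,0,0,140,2,0,0,0,0,0,140,2,0,0,0,0,0,140,2,0,0,0,0,0,140,0,0,0,0,0,0,140],
)

```text
t: 11.1
eef_pos: [0.4678, 0.2054, 0.0781]
ee_rot: [0.994, 0.108, 0.0, -0.0]
contact_force: [0.5, 3.0, -1.7]
finger_gap: 0.618
grip_force: 30.0
```

```bash
python3 -c "
from h import *
s=rel(.4993,.2114,.0781,np.radians(12.3)); print(s['wrist_torque'])"
```

```text
t 11.1 pos [0.4678 0.2054 0.0781] yaw 12.35 shift [32.   0.8  0.1] turn [-0.0003 -0.0005  0.0008] F [ 0.5  3.  -1.7] gap 53.7 grip 30.0
[0.84311434 0.04156681 0.05011232]
```

>>> arm_command(
  targets=[2,-0.4,0,0,0,0,140,2,0,0,0,0,0,140,2,0,0,0,0,0,140,2,0,0,0,0,0,140,2,0,0,0,0,0,140,2,0,0,0,0,0,140,2,0,0,0,0,0,140,2,0,0,0,0,0,140,2,0,0,0,0,0,140,2,0,0,0,0,0,140,2,0,0,0,0,0,140,2,0,0,0,0,0,140,0,0,0,0,0,0,140],
)

```text
t: 12.18
eef_pos: [0.4914, 0.2106, 0.0781]
ee_rot: [0.994, 0.107, 0.0, -0.0]
contact_force: [0.6, -0.1, -1.1]
finger_gap: 0.617
grip_force: 30.0
```

```bash
python3 -c "
from h import *
s=rel(.4993,.2114,.0781,np.radians(12.3)); print(s['wrist_torque'])"
```

```text
t 12.18 pos [0.4914 0.2106 0.0781] yaw 12.33 shift [7.9 0.9 0. ] turn [-0.     -0.0006  0.0005] F [ 0.6 -0.1 -1.1] gap 53.7 grip 30.0
[ 0.13195383 -0.13464053 -0.06639262]
```

>>> arm_command(
  targets=[0,0,0,0,0,0,90,0,0,0,0,0,0,40,0,0,0,0,0,0,0,0,0,0,0,0,0,0,0,0,0,0,0,0,0,0,0,-15,0,0,0,0,0,0,-20,0,0,0,0,0,0,-25,0,0,0,0,-25,0,0,0,0,0,255,-25,0,0,0,0,0,255,-15,0,0,0,0,0,255,0,0,0,0,0,0,255,0,0,0,0,0,0,255],
)

```text
t: 13.27
eef_pos: [0.4274, 0.1964, 0.1385]
ee_rot: [0.994, 0.107, 0.001, 0.001]
contact_force: [-0.2, 0.8, 0.5]
finger_gap: 0.706
grip_force: 0.0
```

```bash
python3 - <<'E'
from h import *
s=rel(.4993,.2114,.0781,np.radians(12.3))
a=np.array([np.cos(np.radians(12.3)),np.sin(np.radians(12.3))]); n=np.array([-a[1],a[0]])
print(s["eef_pos"][:2]@a*1000,s["eef_pos"][:2]@n*1000)
im,W=cloud('scene'); Z=W[...,2]; S=W[...,:2]@a*1000; T=W[...,:2]@n*1000
f=(Z>.074)&(Z<.095)&(S>500)&(S<600)&(T>70)&(T<140)
h,e=np.histogram(S[f],np.arange(500,600,3)); print(list(zip(e,h)))
E
```

```text
t 13.27 pos [0.4274 0.1964 0.1385] yaw 12.34 shift [73.4  0.6 60.5] turn [ 0.0013 -0.0012  0.0007] F [-0.2  0.8  0.5] gap 61.4 grip 0.0
459.41869738659545 100.84262694962909
[(np.int64(500), np.int64(0)), (np.int64(503), np.int64(1)), (np.int64(506), np.int64(1)), (np.int64(509), np.int64(0)), (np.int64(512), np.int64(0)), (np.int64(515), np.int64(3)), (np.int64(518), np.int64(0)), (np.int64(521), np.int64(5)), (np.int64(524), np.int64(0)), (np.int64(527), np.int64(2)), (np.int64(530), np.int64(2)), (np.int64(533), np.int64(3)), (np.int64(536), np.int64(5)), (np.int64(539), np.int64(2)), (np.int64(542), np.int64(2)), (np.int64(545), np.int64(0)), (np.int64(548), np.int64(1)), (np.int64(551), np.int64(0)), (np.int64(554), np.int64(1)), (np.int64(557), np.int64(1)), (np.int64(560), np.int64(1)), (np.int64(563), np.int64(0)), (np.int64(566), np.int64(2)), (np.int64(569), np.int64(0)), (np.int64(572), np.int64(7)), (np.int64(575), np.int64(48)), (np.int64(578), np.int64(41)), (np.int64(581), np.int64(2)), (np.int64(584), np.int64(0)), (np.int64(587), np.int64(0)), (np.int64(590), np.int64(0)), (np.int64(593), np.int64(0)), (np.int64(596), np.int64(2))]
```

>>> arm_command(
  targets=[0,0.5,12,0,0,0,255,0,0,12,0,0,0,255,0,0,12,0,0,0,255,0,0,12,0,0,0,255,0,0,5,0,0,0,255,0,0,0,0,0,0,255,0,0,0,0,0,0,255,4,0,0,0,0,0,255,4,0,0,0,0,0,255,3,0,0,0,0,0,255,0,0,0,0,0,0,255,0,0,0,0,0,0,255],
  squeeze=20,
)

```text
t: 14.32
eef_pos: [0.4384, 0.1987, 0.0853]
ee_rot: [0.994, 0.107, 0.0, -0.0]
contact_force: [-0.9, -0.4, -0.8]
finger_gap: 0.004
grip_force: 0.0
```

>>> arm_command(
  targets=[1.5,0,0,0,0,0,255,1.5,0,0,0,0,0,255,1.5,0,0,0,0,0,255,1.5,0,0,0,0,0,255,1.5,0,0,0,0,0,255,1.5,0,0,0,0,0,255,0,0,0,0,0,0,255],
)

```text
t: 14.9
eef_pos: [0.4472, 0.2006, 0.0851]
ee_rot: [0.994, 0.107, 0.0, -0.0]
contact_force: [-0.7, 0.3, 0.2]
finger_gap: 0.002
grip_force: 0.0
```

>>> arm_command(
  targets=[1,0,0,0,0,0,255,1,0,0,0,0,0,255,1,0,0,0,0,0,255,1,0,0,0,0,0,255,1,0,0,0,0,0,255,1,0,0,0,0,0,255],
)

```text
t: 15.4
eef_pos: [0.4526, 0.2018, 0.085]
ee_rot: [0.994, 0.108, -0.0, 0.0]
contact_force: [-3.0, -1.5, 2.4]
finger_gap: 0.005
grip_force: 2.1
```

>>> arm_command(
  targets=[1,0,0,0,0,0,255,1,0,0,0,0,0,255,1,0,0,0,0,0,255,1,0,0,0,0,0,255],
)

```text
t: 15.73
eef_pos: [0.457, 0.2027, 0.0851]
ee_rot: [0.994, 0.108, 0.0, -0.0]
contact_force: [-2.7, -1.4, -0.9]
finger_gap: 0.006
grip_force: 1.0
```

>>> arm_command(
  targets=[0.7,0,0,0,0,0,255,0.7,0,0,0,0,0,255,0.7,0,0,0,0,0,255,0.7,0,0,0,0,0,255,0.7,0,0,0,0,0,255,0.7,0,0,0,0,0,255],
)

```text
t: 16.23
eef_pos: [0.4599, 0.2034, 0.085]
ee_rot: [0.994, 0.108, -0.001, 0.0]
contact_force: [-7.3, -2.7, 6.4]
finger_gap: 0.007
grip_force: 4.3
```

>>> arm_command(
  targets=[0.5,0,0,0,0,0,255,0.5,0,0,0,0,0,255,0.5,0,0,0,0,0,255,0.5,0,0,0,0,0,255],
)

```text
t: 16.57
eef_pos: [0.4618, 0.2038, 0.085]
ee_rot: [0.994, 0.108, -0.001, 0.0]
contact_force: [-8.4, -3.2, 5.5]
finger_gap: 0.008
grip_force: 4.4
```

>>> arm_command(
  targets=[0.5,0,0,0,0,0,255,0.5,0,0,0,0,0,255,0.5,0,0,0,0,0,255],
)

```text
t: 16.82
eef_pos: [0.4632, 0.2041, 0.085]
ee_rot: [0.994, 0.108, -0.001, 0.0]
contact_force: [-9.6, -2.9, 6.0]
finger_gap: -0.001
grip_force: 4.6
```

>>> arm_command(
  targets=[0.4,0,0,0,0,0,255,0.4,0,0,0,0,0,255,0.4,0,0,0,0,0,255],
)

```text
t: 17.07
eef_pos: [0.4644, 0.2043, 0.085]
ee_rot: [0.994, 0.108, -0.001, 0.0]
contact_force: [-8.3, -2.8, 6.6]
finger_gap: 0.007
grip_force: 4.7
```

>>> arm_command(
  targets=[0.4,0,0,0,0,0,255,0.4,0,0,0,0,0,255,0.4,0,0,0,0,0,255],
)

```text
t: 17.32
eef_pos: [0.4655, 0.2046, 0.085]
ee_rot: [0.994, 0.108, -0.001, 0.001]
contact_force: [-9.2, -3.8, 5.9]
finger_gap: 0.007
grip_force: 4.8
```

>>> arm_command(
  targets=[0.4,0,0,0,0,0,255,0.4,0,0,0,0,0,255,0.4,0,0,0,0,0,255],
)

```text
t: 17.57
eef_pos: [0.4669, 0.2049, 0.085]
ee_rot: [0.994, 0.108, -0.001, 0.0]
contact_force: [-7.2, -2.0, 3.8]
finger_gap: 0.007
grip_force: 3.8
```

>>> arm_command(
  targets=[0.3,0,0,0,0,0,255,0,0,0,0,0,0,255],
)

```text
t: 17.73
eef_pos: [0.4673, 0.205, 0.085]
ee_rot: [0.994, 0.108, -0.001, 0.0]
contact_force: [-7.6, -1.6, 4.1]
finger_gap: 0.005
grip_force: 3.5
```

>>> arm_command(
  targets=[0.3,0,0,0,0,0,255,0,0,0,0,0,0,255],
)

```text
t: 17.9
eef_pos: [0.4676, 0.2051, 0.085]
ee_rot: [0.994, 0.108, -0.001, 0.0]
contact_force: [-6.9, -1.4, 4.6]
finger_gap: 0.006
grip_force: 3.6
```

>>> arm_command(
  targets=[0.3,0,0,0,0,0,255,0,0,0,0,0,0,255],
)

```text
t: 18.07
eef_pos: [0.4678, 0.2051, 0.085]
ee_rot: [0.994, 0.108, -0.001, 0.0]
contact_force: [-5.7, -2.4, 4.7]
finger_gap: 0.009
grip_force: 3.9
```

>>> arm_command(
  targets=[0.3,0,0,0,0,0,255,0,0,0,0,0,0,255],
)

```text
t: 18.23
eef_pos: [0.4678, 0.2051, 0.085]
ee_rot: [0.994, 0.108, -0.001, 0.0]
contact_force: [-8.6, -3.3, 6.1]
finger_gap: 0.007
grip_force: 4.7
```

>>> arm_command(
  targets=[0.3,0,0,0,0,0,255,0,0,0,0,0,0,255],
)

```text
t: 18.4
eef_pos: [0.4678, 0.2051, 0.085]
ee_rot: [0.994, 0.108, -0.001, 0.001]
contact_force: [-11.3, -2.9, 7.8]
finger_gap: 0.005
grip_force: 5.6
```

>>> arm_command(
  targets=[0.3,0,0,0,0,0,255,0,0,0,0,0,0,255],
)

```text
t: 18.57
eef_pos: [0.4678, 0.2051, 0.085]
ee_rot: [0.994, 0.108, -0.002, 0.001]
contact_force: [-12.4, -3.1, 9.3]
finger_gap: 0.006
grip_force: 6.5
```

The force dropped and then built against a hard stop, which fits the click followed by the stop. I'll back off to check that it holds.

>>> arm_command(
  targets=[-1,0,0,0,0,0,255,-1,0,0,0,0,0,255,-1,0,0,0,0,0,255,-1,0,0,0,0,0,255,0,0,0,0,0,0,255,0,0,0,0,0,0,255],
)

```text
t: 19.07
eef_pos: [0.4661, 0.2047, 0.0854]
ee_rot: [0.994, 0.107, 0.001, -0.0]
contact_force: [0.5, 1.1, 0.4]
finger_gap: 0.004
grip_force: 0.0
```

```bash
python3 - <<'E'
from h import *
s=rel(.4678,.2051,.085,np.radians(12.3))
a=np.array([np.cos(np.radians(12.3)),np.sin(np.radians(12.3))]); n=np.array([-a[1],a[0]])
im,W=cloud('scene'); Z=W[...,2]; S=W[...,:2]@a*1000; T=W[...,:2]@n*1000
f=(Z>.098)&(Z<.11)&(S>490)&(S<620)&(T>70)&(T<140); print(np.percentile(S[f],[1,5,95,99]),f.sum())
cv2.imwrite('pics/sc3.png',cv2.resize(im[165:245,280:360],(600,600),interpolation=cv2.INTER_CUBIC))
E
```

```text
t 19.07 pos [0.4661 0.2047 0.0854] yaw 12.34 shift [1.7 0.  0.4] turn [-0.0002 -0.0012  0.0007] F [0.5 1.1 0.4] gap 0.3 grip 0.0
[507.97020058 510.91902557 594.86655104 599.1610824 ] 325
```

View pics/sc3.png

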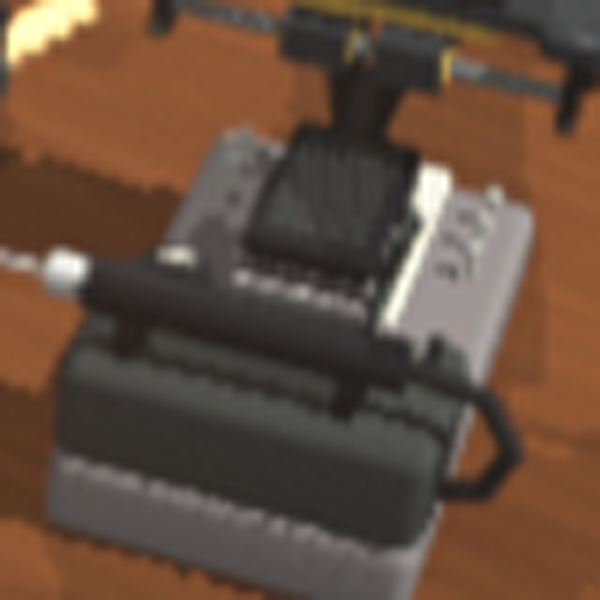

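>>> arm_command(
  targets=[0.4,0,0,0,0,0,255,0,0,0,0,0,0,255],
)

```text
t: 19.28
eef_pos: [0.4662, 0.2048, 0.0852]
ee_rot: [0.994, 0.108, 0.0, -0.0]
contact_force: [-0.0, -0.4, 0.5]
finger_gap: 0.004
grip_force: 0.1
```

>>> arm_command(
  targets=[0.4,0,0,0,0,0,255,0,0,0,0,0,0,255],
)

```text
t: 19.45
eef_pos: [0.4662, 0.2048, 0.0851]
ee_rot: [0.994, 0.108, -0.0, 0.0]
contact_force: [-2.3, -0.7, 1.8]
finger_gap: 0.009
grip_force: 1.2
```

>>> arm_command(
  targets=[0.4,0,0,0,0,0,255,0,0,0,0,0,0,255],
)

```text
t: 19.62
eef_pos: [0.4663, 0.2048, 0.085]
ee_rot: [0.994, 0.108, -0.001, 0.0]
contact_force: [-5.3, -0.8, 3.9]
finger_gap: 0.004
grip_force: 2.6
```

>>> arm_command(
  targets=[0.4,0,0,0,0,0,255,0,0,0,0,0,0,255],
)

```text
t: 19.78
eef_pos: [0.4664, 0.2048, 0.085]
ee_rot: [0.994, 0.108, -0.001, 0.0]
contact_force: [-6.5, -1.9, 5.3]
finger_gap: 0.002
grip_force: 3.5
```

The pack sprang back about 1.5 mm from the stop and is held there, so the latch step has it. Retreating.

>>> arm_command(
  targets=[-5,0,0,0,0,0,255,-10,0,0,0,0,0,255,-15,0,0,0,0,0,255,0,0,-20,0,0,0,255,0,0,-25,0,0,0,255,-20,0,-25,0,0,0,255,-20,0,-25,0,0,0,255,0,25,-25,0,0,0,255,0,30,0,0,0,0,255,0,30,0,0,0,0,255,0,30,0,0,0,0,255,0,30,0,0,0,0,255,0,0,0,0,0,0,255,0,0,0,0,0,0,255],
)

```text
t: 20.95
eef_pos: [0.4296, 0.047, 0.205]
ee_rot: [0.994, 0.106, 0.0, 0.0]
contact_force: [0.3, 0.4, 0.3]
finger_gap: 0.005
grip_force: 0.0
```

```bash
python3 - <<'E'
from h import *
s=rel(.4678,.2051,.085,np.radians(12.3))
a=np.array([np.cos(np.radians(12.3)),np.sin(np.radians(12.3))]); n=np.array([-a[1],a[0]])
im,W=cloud('scene'); Z=W[...,2]; S=W[...,:2]@a*1000; T=W[...,:2]@n*1000
f=(Z>.098)&(Z<.11)&(S>490)&(S<620)&(T>70)&(T<140); print(np.percentile(S[f],[1,5,95,99]),f.sum())
im,W=cloud('top'); cv2.imwrite('pics/top4.png',cv2.resize(im,(800,600)))
E
```

```text
t 20.95 pos [0.4296 0.047  0.205 ] yaw 12.16 shift [  70.6 -146.5  119.9] turn [ 0.0003 -0.0005 -0.0024] F [0.3 0.4 0.3] gap 0.4 grip 0.0
[514.03159969 520.44808221 596.05496167 598.27512081] 301
```

View pics/top4.png

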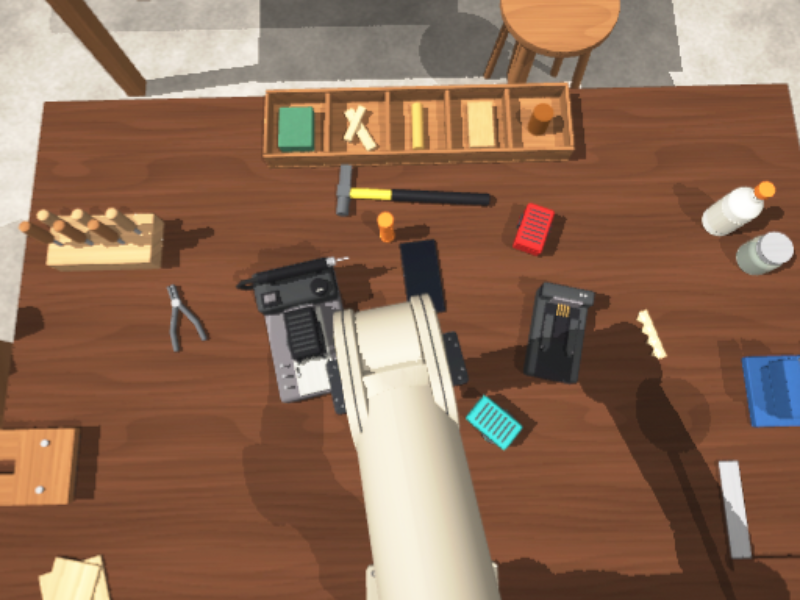

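The pack sits home on the station at (305,333), the charger at (560,335) is empty, and the other things in view are where they were. The flat pack (430,363) is hidden under the arm here, but nothing touched it.

```bash
python3 -c "
from station import env
print(env.sign_off())"
```

```text
the job is handed in; nothing more can be done
None
```

The charged pack is off the charger, home on the rotary-tool station and held by its latches (about 13 N against the end stop, then it sprang back 1.5 mm and held); job handed in at about 21 s, other items not touched.

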